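Clip the telescopic lighting wand and draw it out to full reach

ROBOT

A 7-joint arm with a two-finger parallel gripper is mounted at the origin on the work surface. World frame = base frame: x ahead of the robot, y to its left, z up, the work surface at z = 0. Lengths are in m, angles in degrees, forces in N, time in s.
With the tool pointing down it reaches from about 0.425 to 0.875 m from the base axis. Payload 4.7 kg.
Tool frame: the origin (TCP) lies on the centre line of the jaws, within the pads' length; the fingertips stand 11 mm ahead of it and the grasp point (between the pads) lies 8 mm behind it (finger_overhang is the x of the fingertips in the tool frame, in m); x points along the fingers, z is the direction in which the jaws open and shut, and the axes are right-handed (so a half turn about x gives the same grasp; the last joint's range is limited). The gripper opens to 87 mm and grips with 3 to 60 N. Pads are 19 mm wide; open, the fingers measure 117 mm over their backs; the gripper's body (75 mm by 190 mm) begins 51 mm behind the grasp point.
Start: joints at [65.151, 18.392, -4.016, 83.108, 1.295, 78.541, -3.26], TCP at [0.281, -0.586, 0.234] pointing down, gripper open.
Joint ranges: [-163.93, 163.93], [-17.29, 119.83], [-79.2, 71.16], [3.27, 140.29], [-89.18, 269.18], [5.43, 117.66], [-154.24, 154.24]. Speed limits (degrees/s): [147.25, 147.25, 180, 180, 180, 180, 180].

INTERFACE

Orientations are given as [roll, pitch, yaw] about the fixed x, y, z axes, in that order (R = Rz(yaw) Ry(pitch) Rx(roll)).
In Python, from cell import get_obs, read_camera, sign_off, cut_out, finger_overhang gives the robot as it stands.
- The arm moves only by the tool servo_tool, never from a script. Its argument "rows" is one flat list of numbers, 5 for each row, row after row: the shift along the world's x, y, z in mm, then the turn about the world's z in degrees, then the closure, from 0 (fully open) to 1 (shut). A call has 1 to 10 rows; each row is the pose to reach, as a shift and turn from the pose commanded when the call began; what a row does not reach only later rows make up. A row lasts 1/12 s, in which the tool goes at most 41.7 mm and 7.16 degrees, less where a joint would pass 70% of its speed; a pose out of reach is approached as far as the arm can. A call with a gripper value outside its range is refused whole. The fingers move at their own pace and stop on an object; "force" is the grip in N (left out, the last holds). Time passes only in rows, so rows that repeat a pose let the fingers close. It gives the time, the measured TCP pose, the force and the opening at its end, in the units of the state.
- get_obs(): the state, without advancing time (a new reading comes with each control period).
- read_camera(name): name is "side" or "top"; returns a dict with "frame" (420x560x3 uint8, blue, green, red), "range_z" (420x560 float32, m along the optical axis (not along the pixel's ray), 0 where there is no reading), "intrinsics" (3x3 intrinsics, pixels), "k1" (the pictures are not rectified: a ray, as slopes to the right and down, at radius r is drawn at 1 + k1 r^2 times it, then the intrinsics apply), "cam_to_world" (4x4, takes a point from camera to world coordinates). Camera axes: x right, y down, z forward; pixel columns grow to the right and rows downward; lengths in m; the calibration is good to about 2 mm. A picture is of the moment at which its call begins.
- sign_off(): hands the job in, once; it reports no verdict.
Trained networks look in a picture, given as the dict that the camera call returned (one of the last four; its "shot" number tells which), for a name from the list of things; names that differ only in an ending like _2 or _b are one class to them, and where a whole thing is asked for, a point or a joint stands for the part that bears it (a point fixed in the world has none). Each returns a list of dicts, best first, with "score" (0 to 1); they miss things now and then, are a little off and sometimes report something else, mostly with a low value. They report only what shows in the picture. A call takes as long as a camera call. They do not tell look-alikes from the thing itself.
- cut_out(name, picture): "pixels" (420x560 bool, what is visible of it) and "extent" ([centre column, centre row, width, height] in pixels, round what is visible of it).
The state is a dict: "time_s": time; "qpos": joint angles; "joint_velocities": joint speeds; "effort": joint torques, N m; "tool_pos": TCP position; "tool_rot": TCP orientation; "force": force on the tool from outside, world axes, zero at the start; "wrist_torque": the same for the moment, N m; "grip_width": finger opening in m.
Only numpy, scipy, OpenCV 4.12 (cv2) and the standard library are available. Lean on these libraries where they do the work, as an engineer would, in place of code of your own. Each camera call takes 0.05 s, during which the arm holds its last target.

TASK

Pick up the telescopic lighting wand from the desk and push it down past the sprung jaw of the clip stand until it sits level in both forks with the jaw closed over it. Then pinch the pull head so that its side button is pressed in, draw the head out past the first stop to the second stop, and finish while still holding it there at full reach, button pressed, with the wand still in the clip. Leave the diyas, bowl, jar, spring clip and matchbox where they are.

Things in the scene. Friction and masses are not known exactly. Their poses are not given: they have to be found in the camera images.
- wand: Loose telescopic wand, 180 mm long closed, about 200 g. Origin: on the tube axis, middle of the black sleeve, 12 mm above the desk as it lies. y runs along the tube, z up, pull head at the -y end. Sleeve 24 mm wide (x), 24 high, 60 long: carry it by this. Bare round aluminium tube, 16 mm diameter, sticks out at both ends (y -66 to +64); these parts go in the forks.
- head_grip (a point): Centre of the grey pull head, 34 mm wide (x), 40 long, 24 high, on the wand's axis, 94 mm to -y of its origin when closed; moves with the head, axes as the wand. A steel button plate 26 mm long, 16 high stands 5 mm proud of its -x face (39 mm over both). Pinched across x, the button goes in; 7 N presses it fully.
- wand_button (a joint): Side button, m: 0 out, 0.004 fully pressed, springs back. While it is out a tooth locks the head closed; pressed more than 2 mm, it lets the head slide.
- wand_head (a joint): First section (thin tube with the pull head), m: 0 closed, 0.040 at the first stop. Slides towards the wand's -y against a return spring of about 1.5 to 2.5 N; it springs back if let go. It moves before the second section.
- wand_mid (a joint): Second section (middle tube), m: 0 closed, 0.040 at the second stop. Starts out only after the first stop, against a return spring of 5 to 6.5 N. At the second stop the head is 80 mm farther out than closed.
- clip: Fixed clip stand, base plate 75 mm (x) by 115 (y) by 8; origin: middle of its underside. y runs along the rod's seat. Two aluminium forks 14 mm thick at y = -41 and +41; the sleeve goes in the 68 mm gap between (4 mm play each end) onto a rib 14 mm wide, top 48 mm up; fingers have room beside it. Seat the wand with the pull head over the -y end, where there is room to pull.
- clip_seat (a point): Where the wand's origin lies when seated: on the seat axis midway between the forks, 60 mm above the desk; axes as the clip. At each fork the slot takes the 16 mm tube with 1.5 mm play each side: a fixed flared prong, top 91 mm above the desk, on +x; the jaw's wire, top 95 mm, on -x. Pulled endways, the sleeve's end bears on a fork.
- jaw (a joint): Sprung hinged jaw of bent steel wire along the -x side of the clip stand, rad: 0 closed. The tube pushed straight down swings it outward by about 0.1 to 0.2 and it springs back over the tube; takes about 5 to 12 N downward.
- diya_a: Bystander: small terracotta diya (shallow lamp bowl), 70 mm across, 24 mm high, loose on the desk. Origin: middle of its underside.
- diya_b: Bystander: a second diya of the same size, on the desk.
- diya_c: Bystander: a third diya, on the top tier of the clear acrylic stand, 106 mm above the desk.
- bowl: Bystander: steel bowl, 110 mm across, 50 mm high. Origin: middle of its underside.
- jar: Bystander: white plastic jar with twist cap, 60 mm across, 85 mm high. Origin: middle of its underside.
- spring_clip: Bystander: binder-style spring clip, 42 by 20 mm, about 35 mm high. Origin: middle of its underside.
- matchbox: Bystander: plain cardboard matchbox, 55 by 37 by 16 mm. Origin: middle of its underside.
There are look-alikes about, which are no part of the job. There is more than one size of the wand; the one meant has the size given above.

How it is judged (in metres and radians):
On the way, in this order (a step that is already met when the one before it is completed fails the run):
1. the wand sits in both forks of the clip with the jaw closed over it, still telescoped shut (distance between wand and clip_seat below 0.008 m and z of wand in the frame of clip_seat below 0.004 m and angle between the y axis of wand and the y axis of clip, either way round below 0.08 rad and value of joint jaw below 0.06 rad and value of joint each of wand_head, wand_mid below 0.01 m), for 0.2 s.
2. with the wand in the clip, the head is drawn out to the first stop (value of joint wand_head above 0.034 m and distance between wand and clip_seat below 0.01 m), for 0.05 s.
At the end, for the whole second after the job is handed in: Gripper holds the head (over 2 N), button in over 2 mm; both sections within 6 mm of their 40 mm stops; head over 45 mm up; wand at rest in the clip: origin within 8 mm of the seat, at most 4 mm above it, in line within 0.08 rad, jaw within 0.06 rad of closed (value of joint each of wand_head, wand_mid above 0.034 m and value of joint wand_button above 0.002 m and contact force between the fingers and wand above 2 N and height (world z) of head_grip above 0.045 m and distance between wand and clip_seat below 0.008 m and z of wand in the frame of clip_seat below 0.004 m and angle between the y axis of wand and the y axis of clip, either way round below 0.08 rad and value of joint jaw below 0.06 rad and linear speed of wand below 0.02 m/s); the arm keeps its last pose, push and grip.
It fails at once if a diya, the bowl, the jar, the spring clip or the matchbox is moved more than 30 mm (distance of any of diya_a, diya_b, diya_c, bowl, jar, spring_clip, matchbox from where it was at the start of the episode above 0.03 m).
It also fails if it takes over 48 s, if anything falls off the work surface, if the arm or the gripper's body presses on something with over 40 N, if the wrist force passes 120 N, or if a joint passes its speed limit or range.

## Working session

There is one attempt and no reset: what is moved stays moved. The work goes in short steps, Python scripts to look and compute and a tool call to move; the robot and the scene stay as the last step left them, time stands still between calls to the robot, and variables do not carry over. Pictures are saved under pics/ and viewed, and the job is handed in when it is done.

Besides the shell and the picture viewer there is one more tool, called after "Request:" in YAML: its name, and indented under it one key for each argument. servo_tool: Moves the arm, as the interface text tells. Its arguments: {"type":"object","properties":{"rows":{"type":"array"},"force":{"type":"number"}},"required":["rows"]}

```bash
mkdir -p pics; ls
cat > h.py <<'E'
import numpy as np, cv2
from cell import *
def world(p,us,vs,z=None):
    K=np.array(p["intrinsics"]);T=np.array(p["cam_to_world"])
    us=np.asarray(us);vs=np.asarray(vs)
    xd=(us-K[0,2])/K[0,0]; yd=(vs-K[1,2])/K[1,1]
    x,y=xd.copy(),yd.copy()
    for _ in range(20):
        f=1+p["k1"]*(x*x+y*y); x=xd/f;y=yd/f
    d=p["range_z"][vs.astype(int),us.astype(int)] if z is None else z
    P=np.stack([x*d,y*d,d],-1)
    return P@T[:3,:3].T+T[:3,3], d
def cloud(p):
    v,u=np.mgrid[0:420,0:560]
    W,d=world(p,u.ravel().astype(float),v.ravel().astype(float))
    W=W.reshape(420,560,3); W[p["range_z"]<=0]=np.nan
    return W
E
python3 - <<'E'
from h import *
o=get_obs();print({k:np.round(v,3) for k,v in o.items()}, finger_overhang)
for n in("top","side"):
    p=read_camera(n);cv2.imwrite(f"pics/{n}0.png",p["frame"])
    print(n,p["k1"],np.round(p["cam_to_world"],3).tolist(),np.round(p["intrinsics"],1).tolist())
    W=cloud(p);np.savez(f"/tmp/{n}0.npz",W=W,f=p["frame"])
    for t in["wand","head_grip","clip","jaw","diya_a","bowl","jar","spring_clip","matchbox"]:
        for r in cut_out(t,p)[:4]:
            m=r["pixels"];q=W[m];q=q[~np.isnan(q[:,0])]
            print(t,round(r["score"],2),np.round(r["extent"]),np.round(np.median(q,0),3) if len(q) else None, np.round(np.percentile(q,[3,97],0),3).tolist() if len(q) else None)
E
```

```text
pics
{'time_s': np.float64(0.0), 'qpos': array([65.152, 18.441, -4.015, 83.175,  1.294, 78.541, -3.261]), 'joint_velocities': array([ 0.034,  0.042,  0.037, -0.07 ,  0.09 ,  0.043,  0.079]), 'effort': array([-1.0000e-03, -4.9129e+01, -4.0400e-01, -3.1253e+01, -6.4000e-02,
        4.4000e-02,  0.0000e+00]), 'tool_pos': array([ 0.281, -0.585,  0.232]), 'tool_rot': array([-177.6  ,   89.888,  118.056]), 'force': array([ 0.766, -0.332, -0.127]), 'wrist_torque': array([-0.001,  0.011, -0.016]), 'grip_width': np.float64(0.087)} 0.011
top -0.03076616597311824 [[-0.016, -0.98, 0.198, 0.268], [-1.0, 0.018, 0.01, -0.058], [-0.014, -0.198, -0.98, 1.462], [0.0, 0.0, 0.0, 1.0]] [[534.6, 0.0, 277.6], [0.0, 534.6, 208.7], [0.0, 0.0, 1.0]]
wand 0.75 [324. 209.  46.  12.] [ 0.559 -0.179  0.015] [[0.547, -0.229, -0.002], [0.576, -0.115, 0.021]]
wand 0.72 [265. 194.  48.  36.] [0.595 0.001 0.012] [[0.562, -0.05, 0.002], [0.636, 0.054, 0.089]]
wand 0.7 [322. 252.  72.  22.] [ 0.436 -0.165  0.022] [[0.419, -0.239, 0.004], [0.459, -0.079, 0.029]]
wand 0.66 [329. 305.  28.  42.] [ 0.305 -0.17   0.015] [[0.
[... 2404 characters left out ...]
. 229.  26.  21.] [0.793 0.073 0.015] [[0.753, 0.048, 0.005], [0.815, 0.108, 0.026]]
diya_a 0.62 [250. 362.  37.  37.] [0.413 0.225 0.011] [[0.378, 0.198, 0.003], [0.439, 0.258, 0.026]]
bowl 0.72 [175. 394.  40.  52.] [0.472 0.34  0.025] [[0.428, 0.323, 0.004], [0.512, 0.367, 0.051]]
bowl 0.18 [404. 206.  24.  15.] [ 0.352 -0.345  0.016] [[0.327, -0.374, 0.001], [0.381, -0.326, 0.019]]
jar 0.7 [131. 337.  38.  42.] [0.59  0.33  0.083] [[0.577, 0.313, 0.006], [0.626, 0.345, 0.088]]
spring_clip 0.58 [264. 180.  15.  15.] [ 0.727 -0.225  0.008] [[0.717, -0.251, 0.0], [0.75, -0.21, 0.025]]
matchbox 0.85 [401. 207.  23.  11.] [ 0.352 -0.344  0.016] [[0.327, -0.369, 0.002], [0.379, -0.327, 0.019]]
```

Run:
```python
import cv2,numpy as np
f=cv2.imread("pics/top0.png");cv2.imwrite("pics/top0c.png",cv2.resize(f[170:340,220:420],None,fx=4,fy=3.5,interpolation=cv2.INTER_CUBIC)[:600])
f=cv2.imread("pics/side0.png");cv2.imwrite("pics/side0c.png",cv2.resize(f[150:300,200:450],None,fx=3.2,fy=3.2,interpolation=cv2.INTER_CUBIC))
W=np.load("/tmp/top0.npz")["W"]
# candidates long axis via height-thresholded pts
for n in("top","side"):
  W=np.load(f"/tmp/{n}0.npz")["W"]
  for nm,(x0,x1,y0,y1) in dict(A=(.53,.59,-.25,-.09),B=(.40,.475,-.26,-.05),C=(.23,.37,-.215,-.12)).items():
    q=W[(W[...,0]>x0)&(W[...,0]<x1)&(W[...,1]>y0)&(W[...,1]<y1)&(W[...,2]>.009)&(W[...,2]<.05)]
    c=q.mean(0);u,s,vt=np.linalg.svd((q-c)[:,:2]);d=vt[0];t=(q-c)[:,:2]@d;w=(q-c)[:,:2]@vt[1]
    print(n,nm,len(q),c.round(4),d.round(4),"len",np.round([t.min(),t.max()],3),np.round([w.min(),w.max()],3),"ztop",np.percentile(q[:,2],95).round(4))
```

```text
top A 260 [ 0.5597 -0.179   0.0159] [ 0.1348 -0.9909] len [-0.085  0.069] [-0.014  0.021] ztop 0.0211
top B 594 [ 0.4364 -0.1676  0.0217] [ 0.1365 -0.9906] len [-0.103  0.078] [-0.044  0.032] ztop 0.0282
top C 279 [ 0.3043 -0.1715  0.0157] [-0.8897 -0.4566] len [-0.054  0.07 ] [-0.032  0.034] ztop 0.0212
side A 233 [ 0.5581 -0.1746  0.0153] [-0.1317  0.9913] len [-0.056  0.066] [-0.014  0.014] ztop 0.0192
side B 589 [ 0.4342 -0.1587  0.0213] [ 0.1343 -0.9909] len [-0.093  0.086] [-0.019  0.02 ] ztop 0.0263
side C 359 [ 0.3031 -0.1683  0.015 ] [-0.8829 -0.4696] len [-0.055  0.068] [-0.018  0.01 ] ztop 0.0187
```

View pics/top0.png

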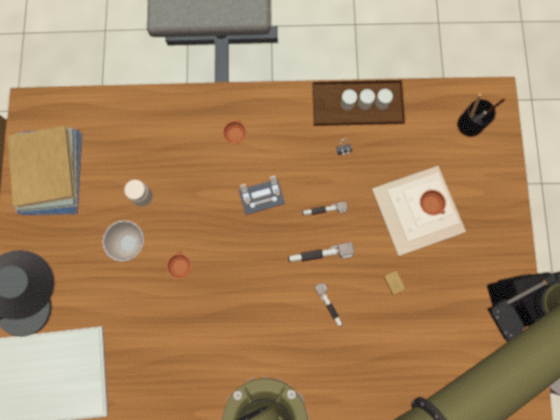

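View pics/side0.png

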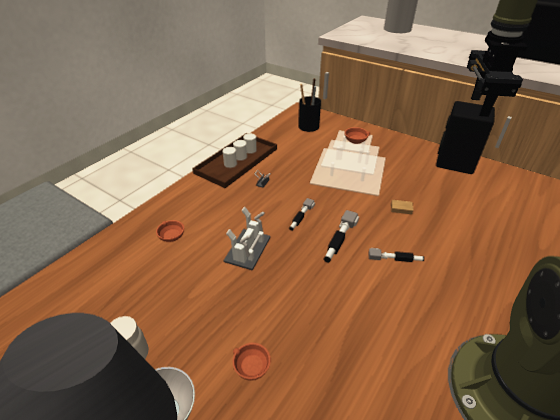

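```bash
sleep 0.1
```

```text
(no output)
```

View pics/top0c.png

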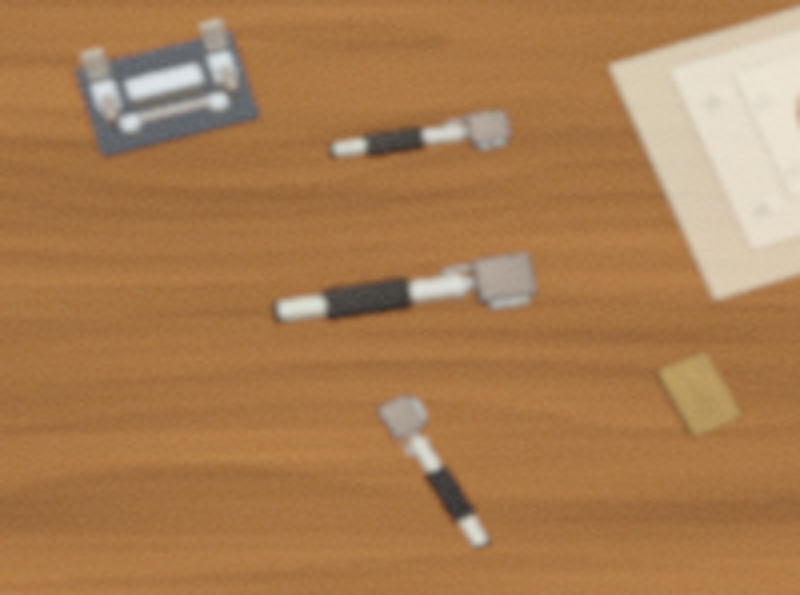

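View pics/side0c.png

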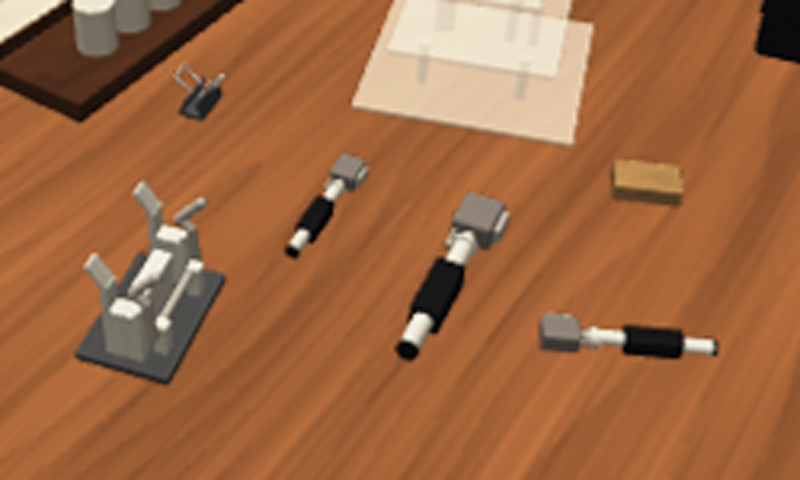

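Run:
```python
import cv2,numpy as np
# clip: list points heights in top & side
for n in("top","side"):
  d=np.load(f"/tmp/{n}0.npz");W=d["W"];f=d["f"]
  R=(W[...,0]>.53)&(W[...,0]<.67)&(W[...,1]>-.09)&(W[...,1]<.10)&(W[...,2]<.12)
  lo=R&(W[...,2]>.004)&(W[...,2]<.0125)
  q=W[lo][:,:2].astype(np.float32); print(n,"base rect",cv2.minAreaRect(q),len(q))
  hi=R&(W[...,2]>.07)
  vs,us=np.nonzero(hi)
  for v,u in zip(vs,us): print(u,v,W[v,u].round(3),f[v,u])
# sleeve of B: dark pixels
  R=(W[...,0]>.40)&(W[...,0]<.475)&(W[...,1]>-.26)&(W[...,1]<-.05)&(W[...,2]>.012)&(f.max(-1)<60)
  q=W[R];c=q.mean(0);vt=np.linalg.svd((q-c)[:,:2])[2];t=(q-c)[:,:2]@vt[0]
  print("sleeve",len(q),c.round(4),vt[0].round(3),np.percentile(t,[1,99]).round(4), (c[:2]+vt[0]*(t.min()+t.max())/2).round(4),cv2.minAreaRect(q[:,:2].astype(np.float32)))
```

```text
top base rect ((0.6000867486000061, 0.004518531262874603), (0.18872816860675812, 0.13931213319301605), 89.93561553955078) 779
271 176 [ 0.633 -0.027  0.095] [137 162 189]
272 176 [ 0.634 -0.03   0.092] [150 173 191]
273 176 [ 0.635 -0.032  0.088] [159 179 193]
274 176 [ 0.635 -0.035  0.09 ] [155 174 190]
270 177 [ 0.631 -0.025  0.092] [139 165 188]
271 177 [ 0.633 -0.027  0.088] [157 174 189]
272 177 [ 0.632 -0.03   0.091] [157 174 186]
273 177 [ 0.631 -0.032  0.092] [161 176 184]
274 177 [ 0.632 -0.035  0.088] [149 165 179]
275 177 [ 0.631 -0.038  0.091] [128 151 177]
270 178 [ 0.629 -0.024  0.091] [129 153 178]
271 178 [ 0.63  -0.027  0.088] [145 161 175]
272 178 [ 0.63  -0.03   0.088] [151 163 172]
273 178 [ 0.629 -0.032  0.089] [148 161 168]
274 178 [ 0.632 -0.035  0.078] [145 158 169]
275 178 [ 0.63  -0.038  0.088] [131 149 165]
271 179 [ 0.627 -0.027  0.087] [133 149 164]
272 179 [ 0.627 -0.03   0.087] [140 152 162]
273 179 [ 0.628 -0.032  0.085] [142 152 163]
274 179 [ 0.627 -0.035  0.089] [144 156 165]
275 179 [ 0.629 -0.038  0.079] [134 148 160]
271 180 [ 0.626 -0.027  0.083
[... 13064 characters left out ...]
 120]
244 240 [0.571 0.043 0.081] [77 86 93]
245 240 [0.57  0.041 0.08 ] [119 132 137]
232 241 [0.598 0.053 0.07 ] [103 113 117]
233 241 [0.596 0.052 0.071] [ 92 102 106]
240 241 [0.581 0.045 0.074] [125 138 149]
241 241 [0.579 0.044 0.075] [118 131 142]
242 241 [0.578 0.042 0.073] [ 88  98 107]
243 241 [0.574 0.043 0.077] [70 79 85]
241 242 [0.579 0.044 0.071] [ 91 101 110]
242 242 [0.577 0.044 0.072] [ 83  92 100]
243 242 [0.575 0.042 0.071] [107 120 131]
244 242 [0.574 0.04  0.071] [126 140 151]
sleeve 202 [ 0.4282 -0.1229  0.0228] [-0.132  0.991] [-0.0822  0.0558] [ 0.4302 -0.1377] ((0.4310033321380615, -0.13753116130828857), (0.023492123931646347, 0.1424696296453476), 5.500820636749268)
```

```bash
cat >> h.py <<'E'
def rayplane(p,us,vs,z):
    a,_=world(p,us,vs,np.ones(len(us)));T=np.array(p["cam_to_world"]);o=T[:3,3]
    d=a-o; return o+d*((z-o[2])/d[:,2])[:,None]
E
python3 - <<'E'
from h import *
o=get_obs();from scipy.spatial.transform import Rotation as Ro
print(Ro.from_euler('xyz',o['tool_rot'],degrees=True).as_matrix().round(3))
for n in("top","side"):
    p=read_camera(n);W=cloud(p);f=p["frame"].astype(int);hsv=cv2.cvtColor(p["frame"],cv2.COLOR_BGR2HSV)
    z=W[...,2]
    reg=lambda x0,x1,y0,y1:(W[...,0]>x0)&(W[...,0]<x1)&(W[...,1]>y0)&(W[...,1]<y1)
    sl=reg(.39,.48,-.26,-.04)&(f.max(-1)<100)&(z>.011)
    if n=="side":
        pass
    l,lab,st,ce=cv2.connectedComponentsWithStats(sl.astype(np.uint8))
    for i in range(1,l):
        if st[i,4]<20: continue
        vs,us=np.nonzero(lab==i);q=W[lab==i]
        print(n,"dark",st[i],q.mean(0).round(4),"planeZ18",cv2.minAreaRect(rayplane(p,us.astype(float),vs.astype(float),.018)[:,:2].astype(np.float32)))
    wb=reg(.38,.49,-.28,-.04)&(z>.009)
    l,lab,st,ce=cv2.connectedComponentsWithStats(wb.astype(np.uint8))
    i=1+np.argmax(st[1:,4]);q=W[lab==i]
    print(n,"wand",cv2.minAreaRect(q[:,:2].astype(np.float32)))
    # base plate: bluish/grey dark vs wood
    bp=reg(.53,.67,-.09,.1)&(f[...,0]>f[...,2]-12)&(z<.02)&(f.max(-1)<110)
    l,lab,st,ce=cv2.connectedComponentsWithStats(bp.astype(np.uint8))
    m=np.zeros_like(bp)
    for i in range(1,l):
        if st[i,4]>15:m|=lab==i
    vs,us=np.nonzero(m)
    print(n,"base",m.sum(),cv2.minAreaRect(rayplane(p,us.astype(float),vs.astype(float),.008)[:,:2].astype(np.float32)))
    for mm,nm in((sl,"sl"),(m,"bp")):
        g=p["frame"].copy();g[mm]=(0,0,255)
        cv2.imwrite(f"pics/{n}_{nm}.png",cv2.resize(g[160:300,200:400],None,fx=4,fy=4,interpolation=0))
E
```

```text
[[-0.     0.901  0.433]
 [-0.     0.433 -0.901]
 [-1.    -0.     0.   ]]
top dark [302 250  21  11 162] [ 0.4303 -0.1322  0.0242] planeZ18 ((0.43095800280570984, -0.1322052776813507), (0.0218399316072464, 0.0552089661359787), 8.478439331054688)
top wand ((0.4353213608264923, -0.15621879696846008), (0.03921210393309593, 0.17728549242019653), 7.074338436126709)
top base 209 ((0.5980704426765442, 0.0027277320623397827), (0.0693528801202774, 0.10913482308387756), 15.541383743286133)
side dark [341 219  15   6  35] [ 0.4376 -0.2064  0.0173] planeZ18 ((0.4385753273963928, -0.204420804977417), (0.03661848604679108, 0.011212987825274467), 11.906947135925293)
side dark [328 230  17  22 200] [ 0.4294 -0.1268  0.0234] planeZ18 ((0.4317803382873535, -0.13123486936092377), (0.025037309154868126, 0.0704285278916359), 9.656942367553711)
side dark [324 256   7   6  21] [ 0.4208 -0.0692  0.0157] planeZ18 ((0.42039769887924194, -0.06762116402387619), (0.009311296045780182, 0.015478746965527534), 89.86347961425781)
side wand ((0.4316369295120239, -0.1555814892053604), (0.039795104414224625, 0.1781163513660431), 10.188521385192871)
side base 467 ((0.5968905091285706, 0.006182000041007996), (0.07400309294462204, 0.11420273780822754), 15.378009796142578)
```

Request:
servo_tool:
  rows: [12,38,-4,7,0,25,76,-8,14,0,37,114,-12,21,0,50,152,-16,28,0,62,190,-20,35,0,75,228,-25,42,0,87,266,-30,49,0,100,304,-40,56,0,112,342,-50,63,0,125,380,-60,70,0]
  force: 40

```text
time_s: 1.93
tool_pos: [0.4066, -0.2042, 0.1736]
tool_rot: [-59.9, 89.9, -53.9]
force: [1.0, -0.4, 0.9]
grip_width: 0.087
```

Request:
servo_tool:
  rows: [10,30,-30,2.3,0,24,72,-70,2.3,0,24,72,-100,2.3,0,24,72,-110,2.3,0,24,72,-110,2.3,0,24,72,-110,2.3,0]

```text
time_s: 2.43
tool_pos: [0.4302, -0.1339, 0.0635]
tool_rot: [141.4, 89.9, 149.3]
force: [0.2, -0.3, 0.3]
grip_width: 0.0867
```

Run:
```python
from h import *
from scipy.spatial.transform import Rotation as Ro
o=get_obs();R=Ro.from_euler('xyz',o['tool_rot'],degrees=True).as_matrix();print(o['tool_pos'],np.degrees(np.arctan2(R[1,2],R[0,2])),R.round(3).tolist(),o['force'],o['qpos'].round(1))
for n in("top","side"):
    p=read_camera(n);cv2.imwrite(f"pics/{n}1.png",cv2.resize(p["frame"][150:300,230:430],None,fx=4,fy=4,interpolation=cv2.INTER_CUBIC))
```

```text
[ 0.43019006 -0.1338518   0.06349284] 7.983395557380935 [[-0.001, -0.139, 0.99], [0.001, 0.99, 0.139], [-1.0, 0.001, -0.001]] [ 0.21239543 -0.25909202  0.29933747] [ 43.4   5.3 -30.3 120.4   3.2  55.1  19.3]
```

View pics/side1.png

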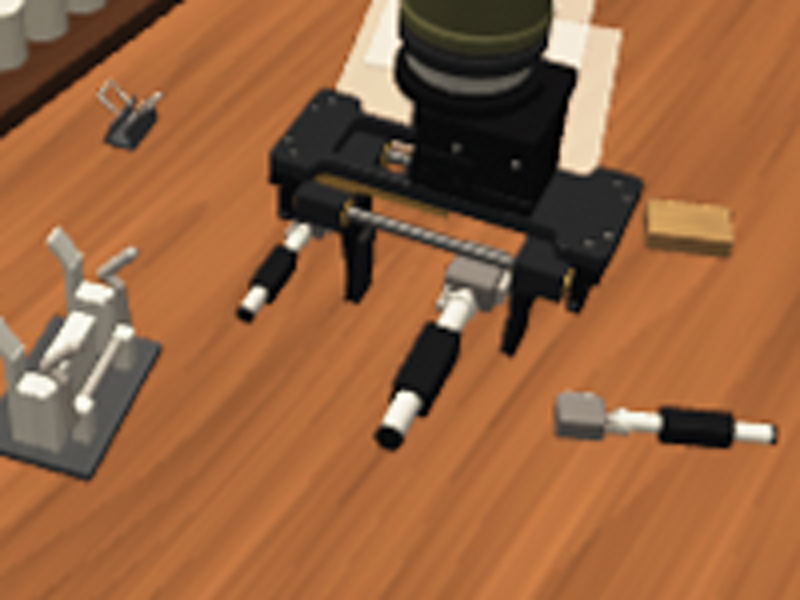

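Request:
servo_tool:
  rows: [0,2,-25,0,0,0,2,-44,0,0,0,2,-48,0,0,0,2,-48,0,0.3,0,2,-48,0,0.6,0,2,-48,0,0.9,0,2,-48,0,1,0,2,-48,0,1,0,2,-48,0,1,0,2,-48,0,1]
  force: 40

```text
time_s: 3.37
tool_pos: [0.4306, -0.132, 0.0159]
tool_rot: [-42.4, 90.0, -34.5]
force: [0.3, 1.1, 0.2]
grip_width: 0.0487
```

Request:
servo_tool:
  rows: [0,0,0,0,1,0,0,0,0,1,0,0,0,0,1,0,0,0,0,1,0,0,0,0,1,0,0,0,0,1]

```text
time_s: 3.87
tool_pos: [0.4304, -0.1319, 0.0156]
tool_rot: [52.3, 90.0, 60.3]
force: [-0.2, 0.1, 0.6]
grip_width: 0.0236
```

Request:
servo_tool:
  rows: [0,0,30,0,1,0,0,65,0,1,5,5,100,0,1,30,25,115,2,1,60,50,118,4,1,90,74,118,6,1,120,98,118,7.5,1,150,122,118,7.5,1,168,135,118,7.5,1,168,135,118,7.5,1]

```text
time_s: 4.7
tool_pos: [0.6011, 0.0085, 0.133]
tool_rot: [55.9, 89.7, 71.7]
force: [-0.1, -0.3, -2.3]
grip_width: 0.0236
```

Request:
servo_tool:
  rows: [0,0,0,0,1,0,0,0,0,1,0,0,0,0,1]

```text
time_s: 4.95
tool_pos: [0.5974, 0.0015, 0.1331]
tool_rot: [-155.2, 89.9, -139.8]
force: [0.4, -0.2, -2.1]
grip_width: 0.0236
```

Run:
```python
from h import *
o=get_obs();print(o['tool_pos'],o['tool_rot'],o['force'],o['grip_width'],o['qpos'].round(1))
for n in("top","side"):
    p=read_camera(n);W=cloud(p);np.savez(f"/tmp/{n}2.npz",W=W,f=p["frame"],r=p["range_z"])
    import pickle;pickle.dump(p,open(f"/tmp/{n}2.pkl","wb"))
    c=(slice(165,225),slice(210,310)) if n=="top" else (slice(180,300),slice(180,340))
    cv2.imwrite(f"pics/{n}2.png",cv2.resize(p["frame"][c],None,fx=8 if n=="top" else 5,fy=8 if n=="top" else 5,interpolation=cv2.INTER_CUBIC))
```

```text
[0.59736138 0.00151825 0.13308832] [-155.20227487   89.89467429 -139.84073352] [ 0.39319773 -0.23040737 -2.10679868] 0.02363830999162285 [ 28.   19.9 -37.   96.9  12.9  67.6   3. ]
```

View pics/side2.png

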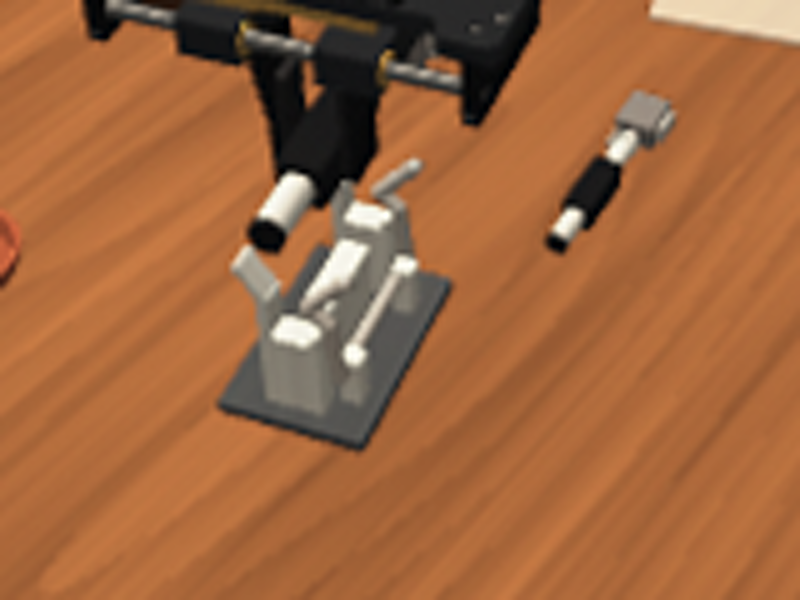

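View pics/top2.png

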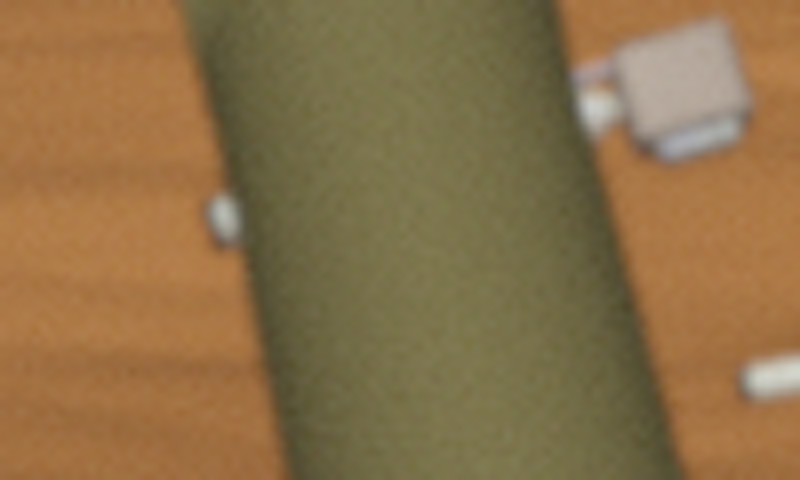

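Run:
```python
import pickle
from h import *
c0=np.array([.5966,.0040]);a=np.radians(15.5);X=np.array([np.cos(a),np.sin(a)]);Y=np.array([-np.sin(a),np.cos(a)])
def toc(q): d=q[:,:2]-c0; return np.stack([d@X,d@Y,q[:,2]],1)
for n in("top","side"):
    p=pickle.load(open(f"/tmp/{n}2.pkl","rb"));W=cloud(p);q=W.reshape(-1,3);L=toc(q)
    f=p["frame"].reshape(-1,3).astype(int)
    for nm,y0,y1 in(("tail",.035,.09),("head",-.14,-.06)):
        m=(abs(L[:,0])<.03)&(L[:,1]>y0)&(L[:,1]<y1)&(L[:,2]>.105)&(L[:,2]<.155)
        s=L[m]
        if len(s)<5: print(n,nm,len(s));continue
        print(n,nm,len(s),"min",s.min(0).round(4),"max",s.max(0).round(4),"mean",s.mean(0).round(4),"ztop",np.percentile(s[:,2],90).round(4))
        if nm=="tail":
            for b in np.arange(.035,.08,.008):
                k=s[(s[:,1]>=b)&(s[:,1]<b+.008)]
                if len(k)>4: 
                    # circle fit r=8mm in x,z
                    from scipy.optimize import least_squares
                    r=least_squares(lambda t:np.hypot(k[:,0]-t[0],k[:,2]-t[1])-.008,[0,.128],loss='soft_l1',f_scale=.001)
                    print("  y",b.round(3),len(k),r.x.round(4))
# clip forks from first images: slot. points above 0.048..0.07
for n in("top","side"):
    W=np.load(f"/tmp/{n}0.npz")["W"];L=toc(W.reshape(-1,3))
    for nm,m in dict(rib=(abs(L[:,1])<.03)&(abs(L[:,0])<.012)&(L[:,2]>.04)&(L[:,2]<.056),
       prongP=(L[:,1]>.02)&(L[:,0]>.005)&(L[:,2]>.085)&(L[:,1]<.06)&(L[:,2]<.11),prongM=(L[:,1]<-.02)&(L[:,1]>-.06)&(L[:,0]>.005)&(L[:,0]<.04)&(L[:,2]>.085)&(L[:,2]<.11),
       jawP=(L[:,1]>.02)&(L[:,0]<-.005)&(L[:,0]>-.05)&(L[:,1]<.06)&(L[:,2]>.085)&(L[:,2]<.11),jawM=(L[:,1]<-.02)&(L[:,1]>-.06)&(L[:,0]<-.005)&(L[:,0]>-.05)&(L[:,2]>.085)&(L[:,2]<.11),
       pivot=(L[:,0]<-.02)&(L[:,0]>-.045)&(abs(L[:,1])<.05)&(L[:,2]>.02)&(L[:,2]<.06)).items():
        s=L[m]
        print(n,nm,len(s),np.percentile(s,[3,50,97],0).round(4).tolist() if len(s) else "")
```

```text
top tail 18 min [-0.0068  0.0538  0.1308] max [0.0079 0.0611 0.1407] mean [1.000e-04 5.770e-02 1.359e-01] ztop 0.1394
  y 0.051 12 [-0.0002  0.13  ]
  y 0.059 6 [0.0011 0.1299]
top head 269 min [-0.0211 -0.116   0.1198] max [ 0.0193 -0.0648  0.1487] mean [-0.0013 -0.0932  0.1391] ztop 0.1441
side tail 105 min [-0.0074  0.0353  0.1234] max [0.0089 0.0636 0.1403] mean [-0.0005  0.0526  0.1344] ztop 0.1388
  y 0.035 22 [0.0017 0.1305]
  y 0.043 23 [0.0012 0.1305]
  y 0.051 17 [0.0011 0.1305]
  y 0.059 43 [0.0008 0.1313]
side head 26 min [-0.0181 -0.0857  0.1227] max [-0.008  -0.0745  0.1374] mean [-0.0134 -0.0799  0.1289] ztop 0.1351
top rib 100 [[-0.0048, -0.0246, 0.0419], [0.0023, -0.0013, 0.0486], [0.0094, 0.0217, 0.0529]]
top prongP 16 [[0.0186, 0.0329, 0.0859], [0.0249, 0.0367, 0.0901], [0.0279, 0.0456, 0.0933]]
top prongM 21 [[0.0176, -0.0492, 0.0855], [0.0236, -0.0423, 0.0892], [0.0273, -0.0365, 0.0932]]
top jawP 12 [[-0.0245, 0.0362, 0.0857], [-0.0208, 0.0388, 0.0913], [-0.0146, 0.043, 0.0973]]
top jawM 13 [[-0.0269, -0.0453, 0.087], [-0.0225, -0.042, 0.0917], [-0.0124, -0.0392, 0.0998]]
top pivot 33 [[-0.0256, -0.0415, 0.021], [-0.0224, -0.0016, 0.0337], [-0.02, 0.0383, 0.04]]
side rib 74 [[-0.0048, -0.0252, 0.0407], [0.002, -0.0094, 0.0488], [0.01, 0.023, 0.0504]]
side prongP 27 [[0.0201, 0.0329, 0.0854], [0.024, 0.0408, 0.0899], [0.0283, 0.0469, 0.0927]]
side prongM 21 [[0.0208, -0.0493, 0.0858], [0.0233, -0.0404, 0.0898], [0.0267, -0.0334, 0.0938]]
side jawP 20 [[-0.0255, 0.0394, 0.0857], [-0.0209, 0.0422, 0.0912], [-0.0139, 0.0442, 0.0962]]
side jawM 17 [[-0.0253, -0.0429, 0.0864], [-0.0215, -0.0402, 0.0906], [-0.0141, -0.0384, 0.0959]]
side pivot 54 [[-0.0252, -0.0376, 0.0203], [-0.0227, 0.0105, 0.0317], [-0.0202, 0.0362, 0.0384]]
```

```bash
cat >> h.py <<'E'
def proj(p,P):
    K=np.array(p["intrinsics"]);T=np.linalg.inv(np.array(p["cam_to_world"]))
    C=np.atleast_2d(P)@T[:3,:3].T+T[:3,3];x=C[:,0]/C[:,2];y=C[:,1]/C[:,2];f=1+p["k1"]*(x*x+y*y)
    return np.stack([K[0,0]*x*f+K[0,2],K[1,1]*y*f+K[1,2]],1)
def c2w(L,c0,a=15.5):
    a=np.radians(a);L=np.atleast_2d(L);return np.stack([c0[0]+L[:,0]*np.cos(a)-L[:,1]*np.sin(a),c0[1]+L[:,0]*np.sin(a)+L[:,1]*np.cos(a),L[:,2]],1)
E
python3 - <<'E'
import pickle
from h import *
c0=(.5966,.0040)
outs=[]
for n,(u0,v0,w,h,s) in dict(top=(236,168,60,50,10),side=(205,200,90,75,8)).items():
    p=pickle.load(open(f"/tmp/{n}2.pkl","rb"));f=np.load(f"/tmp/{n}0.npz")["f"]
    g=cv2.resize(f[v0:v0+h,u0:u0+w],None,fx=s,fy=s,interpolation=cv2.INTER_CUBIC)
    def line(L,col):
        q=proj(p,c2w(np.array(L,float),c0)); q=((q-[u0,v0]+.5)*s*8).astype(np.int32)
        cv2.polylines(g,[q],False,col,1,cv2.LINE_AA,3)
    line([(-.0375,-.0575,.008),(.0375,-.0575,.008),(.0375,.0575,.008),(-.0375,.0575,.008),(-.0375,-.0575,.008)],(0,255,255))
    line([(-.007,-.03,.048),(.007,-.03,.048),(.007,.03,.048),(-.007,.03,.048),(-.007,-.03,.048)],(0,0,255))
    for y in(-.048,-.034,.034,.048): line([(-.0095,y,.06),(.0095,y,.06)],(0,255,0))
    line([(0,-.06,.06),(0,.06,.06)],(255,0,0))
    cv2.imwrite(f"pics/{n}_ov.png",g)
E
```

```text
(no output)
```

View pics/top_ov.png

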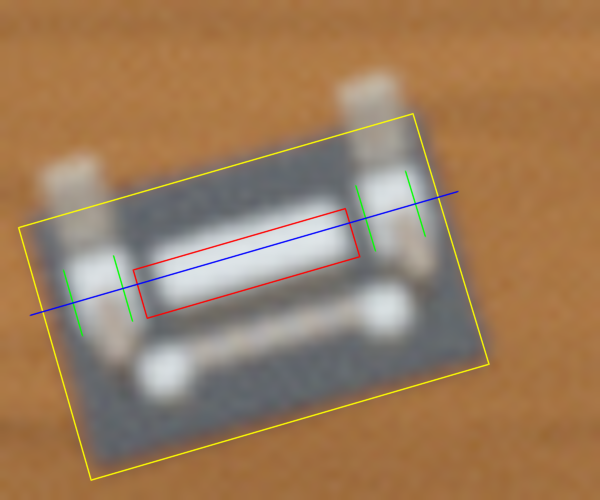

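View pics/side_ov.png

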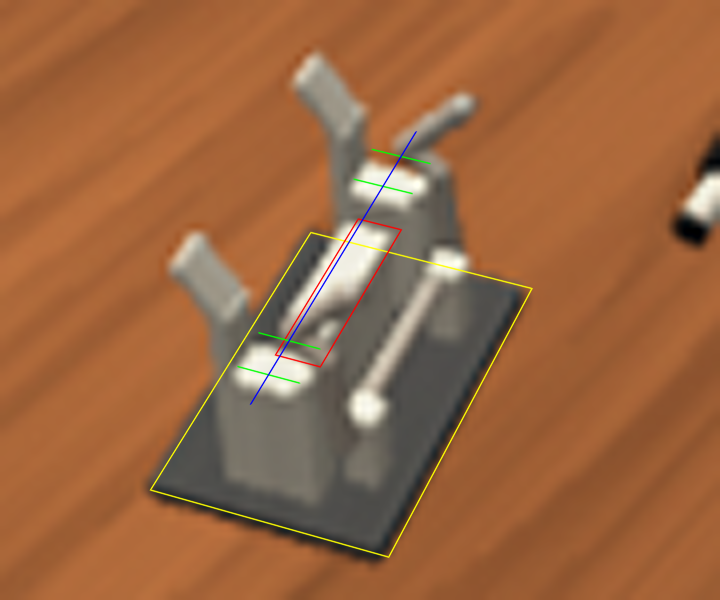

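Run:
```python
import pickle
from h import *
from scipy.ndimage import map_coordinates
c0=(.5966,.0040)
def prof(p,img,pts):
    q=proj(p,pts);return map_coordinates(img,[q[:,1],q[:,0]],order=1)
def edges(s,v,lo=None):
    i=np.argmax(v); 
    b1=v[:i+1].min() if i else v[0]; b2=v[i:].min()
    h1=(v[i]+b1)/2;h2=(v[i]+b2)/2
    j=i
    while j>0 and v[j]>h1:j-=1
    k=i
    while k<len(v)-1 and v[k]>h2:k+=1
    return s[j],s[k]
for n in("top","side"):
    p=pickle.load(open(f"/tmp/{n}2.pkl","rb"));f0=np.load(f"/tmp/{n}0.npz")["f"].astype(float)[...,0];f2=p["frame"].astype(float)[...,0]
    s=np.arange(-.016,.0161,.0004)
    r=[]
    for y in np.arange(-.02,.021,.005):
        v=prof(p,f0,c2w(np.stack([s,0*s+y,0*s+.048],1),c0)); r.append(edges(s,v))
    print(n,"rib",np.round(np.array(r)*1000,1).tolist(),"mid",np.median(np.mean(r,1))*1000)
    # tail tube: silhouette, tangent plane approx axis height .1295
    r=[]
    for y in np.arange(.05,.060,.002):
        v=prof(p,f2,c2w(np.stack([s,0*s+y,0*s+.1295],1),c0)); r.append(edges(s,v))
    print(n,"tail",np.round(np.array(r)*1000,1).tolist(),"mid",np.median(np.mean(r,1))*1000)
    # rib end / fork along Y at X=2.5
    s=np.arange(-.06,.061,.0005);v=prof(p,f0,c2w(np.stack([0*s+.0025,s,0*s+.048],1),c0));print("ribY",[(round(a*1000,1),int(b)) for a,b in zip(s[::4],v[::4])])
    s=np.arange(.045,.08,.0005);v=prof(p,f2,c2w(np.stack([0*s+.001,s,0*s+.1295],1),c0));print("tailY",[(round(a*1000,1),int(b)) for a,b in zip(s[::3],v[::3])])
    s=np.arange(-.13,-.06,.0005);v=prof(p,f2,c2w(np.stack([0*s,s,0*s+.1415],1),c0));print("headY",[(round(a*1000,1),int(b)) for a,b in zip(s[::3],v[::3])])
    s=np.arange(-.03,.03,.0005);v=prof(p,f2,c2w(np.stack([s,0*s-.094,0*s+.1415],1),c0));print("headX",[(round(a*1000,1),int(b)) for a,b in zip(s[::3],v[::3])])
```

```text
top rib [[-6.0, 10.8], [-6.4, 10.8], [-6.0, 10.8], [-6.4, 10.8], [-6.0, 11.2], [-6.0, 11.2], [-6.4, 11.2], [-6.0, 10.8], [-6.0, 10.8]] mid 2.399999999999969
top tail [[-4.0, 8.4], [-4.0, 9.2], [-4.0, 9.6], [-4.0, 9.2], [-3.2, 8.8]] mid 2.5999999999999686
ribY [(np.float64(-60.0), 67), (np.float64(-58.0), 80), (np.float64(-56.0), 100), (np.float64(-54.0), 124), (np.float64(-52.0), 154), (np.float64(-50.0), 181), (np.float64(-48.0), 198), (np.float64(-46.0), 198), (np.float64(-44.0), 199), (np.float64(-42.0), 202), (np.float64(-40.0), 207), (np.float64(-38.0), 200), (np.float64(-36.0), 180), (np.float64(-34.0), 152), (np.float64(-32.0), 131), (np.float64(-30.0), 146), (np.float64(-28.0), 175), (np.float64(-26.0), 206), (np.float64(-24.0), 220), (np.float64(-22.0), 228), (np.float64(-20.0), 230), (np.float64(-18.0), 229), (np.float64(-16.0), 229), (np.float64(-14.0), 229), (np.float64(-12.0), 230), (np.float64(-10.0), 230), (np.float64(-8.0), 230), (np.float64(-6.0), 230), (np.float64(-4.0), 229), (np.float64(-2.0), 229), (np.float64(0.0), 230), (np.float64(2.0), 230), (np.float64(4.0),
[... 7404 characters left out ...]
0), 41), (np.float64(-13.5), 41), (np.float64(-12.0), 40), (np.float64(-10.5), 39), (np.float64(-9.0), 39), (np.float64(-7.5), 38), (np.float64(-6.0), 37), (np.float64(-4.5), 38), (np.float64(-3.0), 40), (np.float64(-1.5), 42), (np.float64(0.0), 39), (np.float64(1.5), 34), (np.float64(3.0), 26), (np.float64(4.5), 20), (np.float64(6.0), 18), (np.float64(7.5), 19), (np.float64(9.0), 22), (np.float64(10.5), 28), (np.float64(12.0), 30), (np.float64(13.5), 25), (np.float64(15.0), 22), (np.float64(16.5), 20), (np.float64(18.0), 19), (np.float64(19.5), 18), (np.float64(21.0), 13), (np.float64(22.5), 12), (np.float64(24.0), 14), (np.float64(25.5), 16), (np.float64(27.0), 16), (np.float64(28.5), 15)]
```

Request:
servo_tool:
  rows: [1.6,1,0,0,1,1.6,1,-12,0,1,1.6,1,-24,0,1,1.6,1,-36,0,1,1.6,1,-36,0,1,1.6,1,-36,0,1]
  force: 50

```text
time_s: 5.55
tool_pos: [0.5988, 0.004, 0.0958]
tool_rot: [158.3, 89.8, 173.8]
force: [0.4, 1.2, -2.1]
grip_width: 0.0235
```

```bash
cat > look.py <<'E'
import sys,pickle
from h import *
k=sys.argv[1]
o=get_obs();print(o['time_s'],o['tool_pos'].round(4),o['force'].round(2),o['wrist_torque'].round(2),o['grip_width'].round(4))
for n in("top","side"):
    p=read_camera(n);pickle.dump(p,open(f"/tmp/{n}{k}.pkl","wb"))
    if n=="side": cv2.imwrite(f"pics/side{k}.png",cv2.resize(p["frame"][180:300,180:340],None,fx=5,fy=5,interpolation=cv2.INTER_CUBIC))
    else: cv2.imwrite(f"pics/top{k}.png",cv2.resize(p["frame"][160:235,210:330],None,fx=6,fy=6,interpolation=cv2.INTER_CUBIC))
E
python3 look.py 3
```

```text
Traceback (most recent call last):
  File "look.py", line 4, in <module>
    o=get_obs();print(o['time_s'],o['tool_pos'].round(4),o['force'].round(2),o['wrist_torque'].round(2),o['grip_width'].round(4))
                                                                                                        ^^^^^^^^^^^^^^^^^^^^^
AttributeError: 'float' object has no attribute 'round'
```

```bash
sed -i "s/o\['grip_width'\].round(4)/o['grip_width']/" look.py
python3 look.py 3
```

```text
5.55 [0.5988 0.004  0.0958] [ 0.43  1.17 -2.13] [ 0.09 -0.08  0.04] 0.023509113852744477
```

View pics/side3.png

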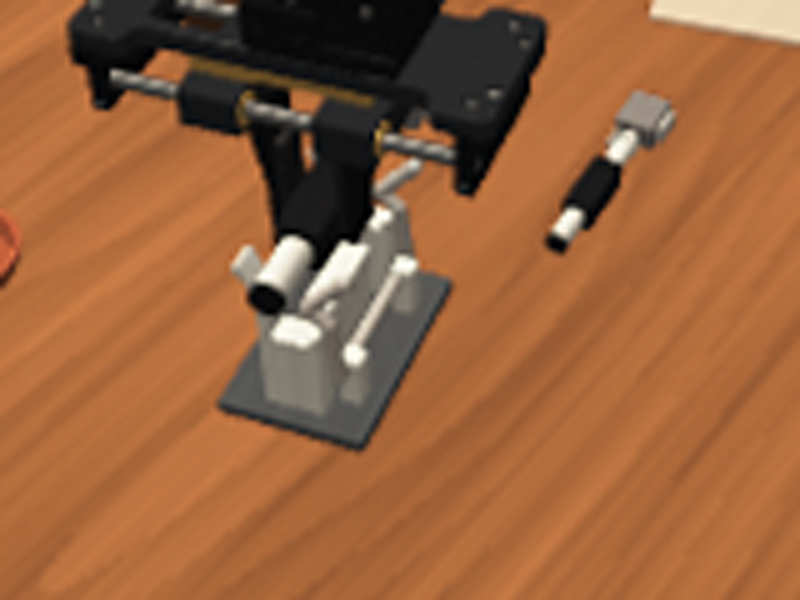

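Run:
```python
import pickle
from h import *
from scipy.ndimage import map_coordinates
c0=(.5966,.0040)
def prof(p,img,pts):
    q=proj(p,pts);return map_coordinates(img,[q[:,1],q[:,0]],order=1)
for k,za in((2,.1295),(3,.0922)):
    p=pickle.load(open(f"/tmp/top{k}.pkl","rb"));f=p["frame"].astype(float)[...,0]
    for y in(-.104,-.094,-.084):
        s=np.arange(-.03,.03,.0005);v=prof(p,f,c2w(np.stack([s,0*s+y,0*s+za+.012],1),c0))
        print(k,"X",y,[ (round(s[i]*1000,1)) for i in range(len(s)-1) if (v[i]-113)*(v[i+1]-113)<0])
    for x in(-.005,0,.005):
        s=np.arange(-.13,-.06,.0005);v=prof(p,f,c2w(np.stack([0*s+x,s,0*s+za+.012],1),c0))
        print(k,"Y",x,[ (round(s[i]*1000,1)) for i in range(len(s)-1) if (v[i]-113)*(v[i+1]-113)<0], "dip",s[70+np.argmin(v[70:115])])
    W=cloud(p).reshape(-1,3);L=(W[:,:2]-c0)@np.array([[.9636,-.2672],[.2672,.9636]])
    m=(abs(L[:,0])<.03)&(L[:,1]>.045)&(L[:,1]<.09)&(W[:,2]>za-.005)&(W[:,2]<za+.02)
    print(k,"tail",m.sum(),L[m].min(0),L[m].max(0),L[m].mean(0))
    p=pickle.load(open(f"/tmp/side{k}.pkl","rb"));W=cloud(p).reshape(-1,3);L=(W[:,:2]-c0)@np.array([[.9636,-.2672],[.2672,.9636]])
    m=(abs(L[:,0])<.015)&(L[:,1]>.05)&(L[:,1]<.09)&(W[:,2]>za-.009)&(W[:,2]<za+.02)
    print(k,"tail side",m.sum(),L[m].min(0),L[m].max(0),L[m].mean(0))
```

```text
2 X -0.104 [np.float64(-23.0), np.float64(17.5)]
2 X -0.094 [np.float64(-23.5), np.float64(17.5)]
2 X -0.084 [np.float64(-21.5), np.float64(17.5)]
2 Y -0.005 [np.float64(-116.0), np.float64(-63.5)] dip -0.07699999999999996
2 Y 0 [np.float64(-116.0), np.float64(-62.5)] dip -0.07749999999999996
2 Y 0.005 [np.float64(-116.0), np.float64(-76.0), np.float64(-74.5), np.float64(-63.5)] dip -0.07499999999999996
2 tail 18 [-0.00679314  0.0538298 ] [0.00792688 0.06111346] [0.0001178  0.05768627]
2 tail side 64 [-0.00735455  0.05015494] [0.00894757 0.06364007] [0.00015055 0.05890676]
3 X -0.104 [np.float64(-21.0), np.float64(19.5)]
3 X -0.094 [np.float64(-21.5), np.float64(19.5)]
3 X -0.084 [np.float64(-21.0), np.float64(19.5)]
3 Y -0.005 [np.float64(-114.0), np.float64(-75.5)] dip -0.07299999999999995
3 Y 0 [np.float64(-114.0), np.float64(-65.0)] dip -0.07599999999999996
3 Y 0.005 [np.float64(-114.0), np.float64(-66.0)] dip -0.07449999999999996
3 tail 27 [-0.00577078  0.05156501] [0.00987469 0.06312646] [0.00136031 0.05739519]
3 tail side 65 [-0.00436863  0.0500475 ] [0.0114028 0.0651315] [0.00262789 0.05992478]
```

View pics/top3.png

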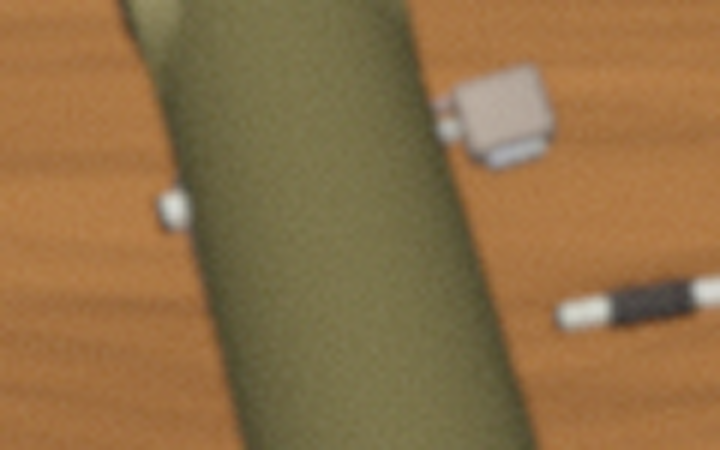

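Request:
servo_tool:
  rows: [0.3,-1.2,-6,0,1,0.3,-1.2,-12,0,1,0.3,-1.2,-18,0,1,0.3,-1.2,-23,0,1,0.3,-1.2,-28,0,1,0.3,-1.2,-28,0,1]

```text
time_s: 6.15
tool_pos: [0.5996, 0.0025, 0.0679]
tool_rot: [162.1, 89.9, 177.5]
force: [-0.3, -0.6, -4.7]
grip_width: 0.0237
```

Request:
servo_tool:
  rows: [0,0,-3,0,1,0,0,-5,0,1,0,0,-5,0,1,0,0,-5,0,1]

```text
time_s: 6.48
tool_pos: [0.5996, 0.0028, 0.064]
tool_rot: [167.6, 89.9, -176.9]
force: [-2.8, 0.3, -2.6]
grip_width: 0.0232
```

```bash
python3 look.py 4
```

```text
6.4833 [0.5996 0.0028 0.064 ] [-2.83  0.27 -2.64] [-0.07  0.45 -0.15] 0.02322320075203396
```

View pics/side4.png

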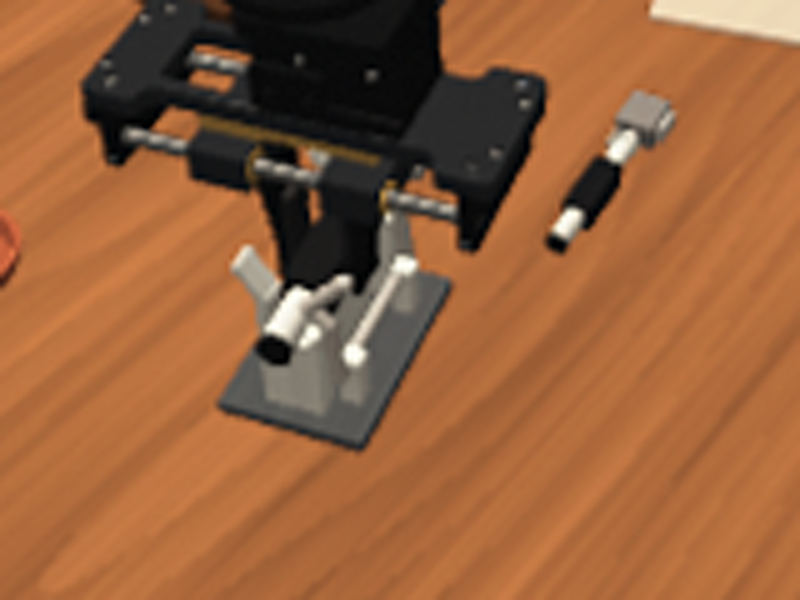

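Request:
servo_tool:
  rows: [0,0,-1,0,1,0,0,-2,0,1,0,0,-2,0,1,0,0,-2,0,1]

```text
time_s: 6.92
tool_pos: [0.5997, 0.0028, 0.0636]
tool_rot: [-161.2, 89.9, -145.7]
force: [-6.3, -1.5, 5.4]
grip_width: 0.0238
```

Request:
servo_tool:
  rows: [0,0,1,0,1,0,0,1,0,0.3,0,0,1,0,0.3,0,0,1,0,0.3,0,0,1,0,0.3,0,0,1,0,0.3]

```text
time_s: 7.42
tool_pos: [0.6011, 0.0031, 0.064]
tool_rot: [-9.6, 89.9, 5.9]
force: [-0.6, 0.2, 0.9]
grip_width: 0.0489
```

Request:
servo_tool:
  rows: [0,0,20,0,0.3,0,0,45,0,0.3,0,0,65,0,0.3,8,-30,65,0,0.3,17,-60,65,0,0.3,25,-91,65,0,0.3,25,-91,65,0,0.3,25,-91,65,0,0.3]

```text
time_s: 8.08
tool_pos: [0.6257, -0.0914, 0.1283]
tool_rot: [-70.9, 90.0, -55.8]
force: [0.1, 0.9, -0.8]
grip_width: 0.0607
```

```bash
python3 look.py 5
```

```text
8.0833 [ 0.6257 -0.0914  0.1283] [ 0.12  0.95 -0.85] [ 0.02 -0.1  -0.03] 0.060747712185450026
```

View pics/side5.png

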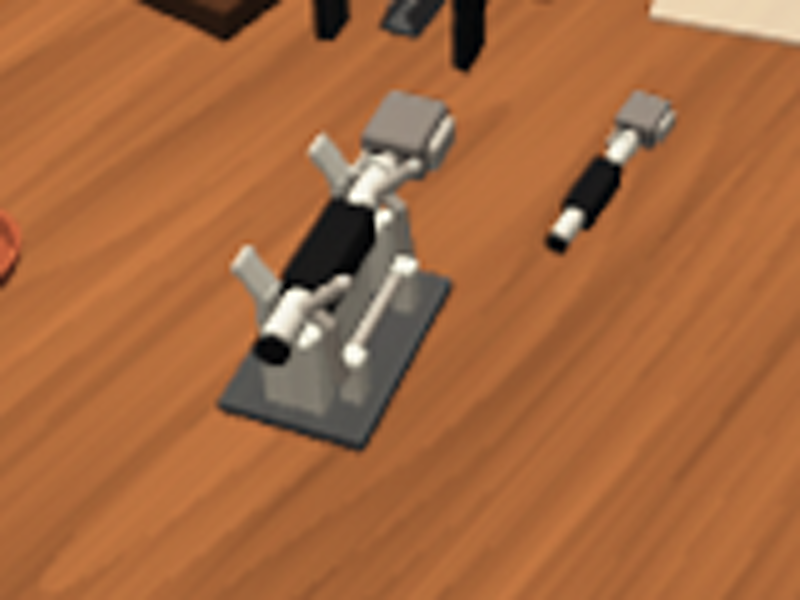

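View pics/top5.png

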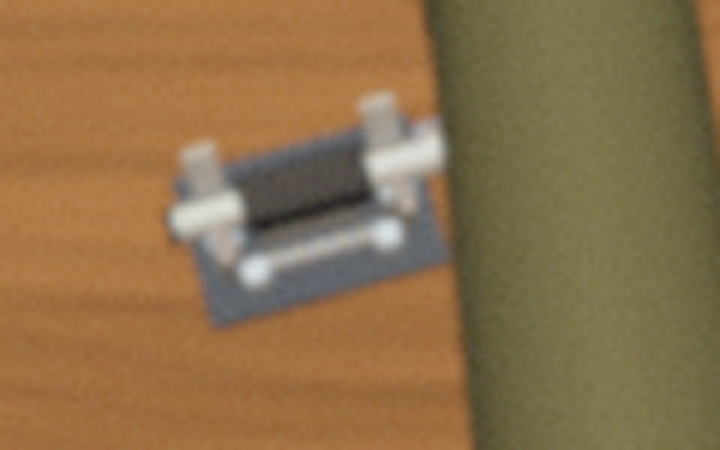

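Run:
```python
import pickle
from h import *
c0=(.5966,.0040);Rm=np.array([[.9636,-.2672],[.2672,.9636]])
print(cv2.__version__)
for n in("top","side"):
  p=pickle.load(open(f"/tmp/{n}5.pkl","rb"));W=cloud(p).reshape(-1,3);f=p["frame"].reshape(-1,3)
  L=np.c_[(W[:,:2]-c0)@Rm,W[:,2]]
  W0=np.load(f"/tmp/{n}0.npz")["W"].reshape(-1,3);L0=np.c_[(W0[:,:2]-c0)@Rm,W0[:,2]]
  S=lambda L,x0,x1,y0,y1,z0,z1:L[(L[:,0]>x0)&(L[:,0]<x1)&(L[:,1]>y0)&(L[:,1]<y1)&(L[:,2]>z0)&(L[:,2]<z1)]
  pc=lambda s:(len(s),np.percentile(s,[5,50,95],0).round(4).tolist()) if len(s)>3 else len(s)
  d=S(L[f.max(-1)<90],-.02,.02,-.045,.045,.055,.09);print(n,"sleeve",pc(d))
  print(n,"head",pc(S(L,-.03,.03,-.14,-.07,.05,.09)))
  print(n,"tail",pc(S(L,-.012,.015,.052,.08,.05,.08)))
  for nm,y0,y1 in(("jawP",.02,.06),("jawM",-.06,-.02)):
    print(n,nm,"before",pc(S(L0,-.05,-.005,y0,y1,.083,.11)),"now",pc(S(L,-.05,-.005,y0,y1,.083,.11)))
```

```text
4.12.0
top sleeve (195, [[-0.0078, -0.0268, 0.0628], [0.0017, -0.0025, 0.0721], [0.0134, 0.0217, 0.0774]])
top head 0
top tail (23, [[-0.0038, 0.0527, 0.0622], [0.0036, 0.0569, 0.0667], [0.0108, 0.0613, 0.0711]])
top jawP before (14, [[-0.0242, 0.0364, 0.0844], [-0.0204, 0.0395, 0.0908], [-0.013, 0.0427, 0.0972]]) now (13, [[-0.0245, 0.0364, 0.0841], [-0.02, 0.0392, 0.0906], [-0.0138, 0.0427, 0.0953]])
top jawM before (14, [[-0.0266, -0.0449, 0.0854], [-0.0218, -0.0422, 0.0915], [-0.0129, -0.0394, 0.0993]]) now (14, [[-0.0264, -0.0452, 0.0839], [-0.0211, -0.042, 0.0917], [-0.0128, -0.0391, 0.0975]])
side sleeve (213, [[-0.0079, -0.0258, 0.0585], [0.0006, 0.001, 0.0722], [0.012, 0.0277, 0.0744]])
side head (224, [[-0.0175, -0.1104, 0.0574], [-0.0015, -0.0876, 0.0712], [0.0171, -0.0751, 0.0739]])
side tail (55, [[-0.0031, 0.053, 0.0557], [0.0031, 0.0612, 0.0653], [0.0107, 0.0633, 0.07]])
side jawP before (21, [[-0.025, 0.0396, 0.0857], [-0.0206, 0.0425, 0.0906], [-0.0146, 0.0438, 0.0962]]) now (22, [[-0.0256, 0.0398, 0.0844], [-0.0199, 0.0424, 0.0904], [-0.0122, 0.0443, 0.0955]])
side jawM before (21, [[-0.0251, -0.0426, 0.0832], [-0.0214, -0.0395, 0.0889], [-0.0134, -0.0383, 0.0958]]) now (21, [[-0.0265, -0.0423, 0.0832], [-0.021, -0.0393, 0.0891], [-0.0137, -0.0378, 0.0953]])
```

Request:
servo_tool:
  rows: [0,0,-20,0,0.3,0,0,-40,0,0.3,0,0,-40,0,0.3,0,0,-40,0,0.3]

```text
time_s: 8.52
tool_pos: [0.6244, -0.0864, 0.0879]
tool_rot: [139.1, 89.9, 154.7]
force: [-0.6, 0.0, 0.6]
grip_width: 0.0606
```

Run:
```python
from h import *
for _ in range(3):
    o=get_obs();print(o['tool_pos'],o['tool_rot'],o['force'],o['joint_velocities'].round(2))
    p=read_camera("side")
cv2.imwrite("pics/side6.png",cv2.resize(p["frame"][160:280,200:360],None,fx=5,fy=5,interpolation=cv2.INTER_CUBIC))
```

```text
[ 0.62437899 -0.0863503   0.0878776 ] [139.14719198  89.86086931 154.7405788 ] [-0.55443254  0.03779158  0.58814333] [ 0.28 -1.26 -0.31 -2.1   0.02  0.01  0.09]
[ 0.62543193 -0.08664838  0.08910721] [53.4028303  89.96452446 68.97446842] [ 1.16988318  0.18354111 -0.29487974] [ 0.27 -0.93 -0.11 -1.47  0.11 -0.05 -0.09]
[ 0.62604289 -0.08699634  0.0898128 ] [-8.65471596 89.90296109  6.88984702] [-0.19104203 -0.26115963  1.0335425 ] [ 0.34 -0.43  0.07 -0.74  0.02 -0.21  0.1 ]
```

View pics/side6.png

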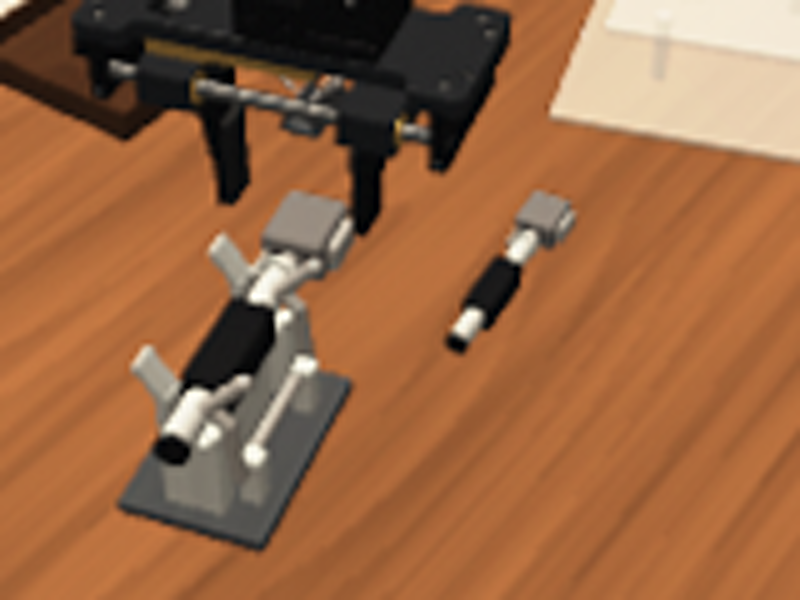

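Request:
servo_tool:
  rows: [-1.8,-0.5,-15,0,0.3,-1.8,-0.5,-30,0,0.3,-1.8,-0.5,-37,0,0.3,-1.8,-0.5,-37,0,0.3,-1.8,-0.5,-37,0,0.3,-1.8,-0.5,-37,0,0.3]

```text
time_s: 9.17
tool_pos: [0.6244, -0.0885, 0.0528]
tool_rot: [-21.3, 89.9, -5.8]
force: [0.2, 0.7, 0.9]
grip_width: 0.061
```

Request:
servo_tool:
  rows: [0,0,0,0,1,0,0,0,0,1,0,0,0,0,1,0,0,0,0,1,0,0,0,0,1,0,0,0,0,1,0,0,0,0,1,0,0,0,0,1]
  force: 30

```text
time_s: 9.83
tool_pos: [0.6237, -0.0888, 0.0517]
tool_rot: [-27.0, 90.0, -11.5]
force: [2.2, 0.1, 0.1]
grip_width: 0.0339
```

Request:
servo_tool:
  rows: [2.1,-7.7,0,0,1,4.3,-15.4,0,0,1,6.4,-23.1,0,0,1,8.6,-30.8,0,0,1,10.7,-38.5,0,0,1,11.8,-42.4,0,0,1,11.8,-42.4,0,0,1,11.8,-42.4,0,0,1]

```text
time_s: 10.5
tool_pos: [0.6354, -0.1309, 0.0515]
tool_rot: [57.3, 90.0, 72.8]
force: [0.3, 2.6, -0.1]
grip_width: 0.0337
```

```bash
cat > look2.py <<'E'
import sys,pickle
from h import *
k=sys.argv[1]
o=get_obs();print(o['time_s'],o['tool_pos'].round(4),o['force'].round(2),o['wrist_torque'].round(2),o['grip_width'])
for n in("top","side"):
    p=read_camera(n);pickle.dump(p,open(f"/tmp/{n}{k}.pkl","wb"))
    if n=="side": cv2.imwrite(f"pics/side{k}.png",cv2.resize(p["frame"][150:270,210:370],None,fx=5,fy=5,interpolation=cv2.INTER_CUBIC))
    else: cv2.imwrite(f"pics/top{k}.png",cv2.resize(p["frame"][150:240,230:370],None,fx=5.5,fy=5.5,interpolation=cv2.INTER_CUBIC))
o=get_obs();print(o['time_s'],o['tool_pos'].round(4),o['force'].round(2),o['wrist_torque'].round(2),o['grip_width'])
E
python3 look2.py 7
```

```text
10.5 [ 0.6354 -0.1309  0.0515] [ 0.32  2.58 -0.15] [ 0.6  -0.27 -0.2 ] 0.03372305585254213
10.6 [ 0.6354 -0.1309  0.0516] [ 0.4   2.56 -0.32] [ 0.58 -0.37 -0.17] 0.033711810679155914
```

View pics/side7.png

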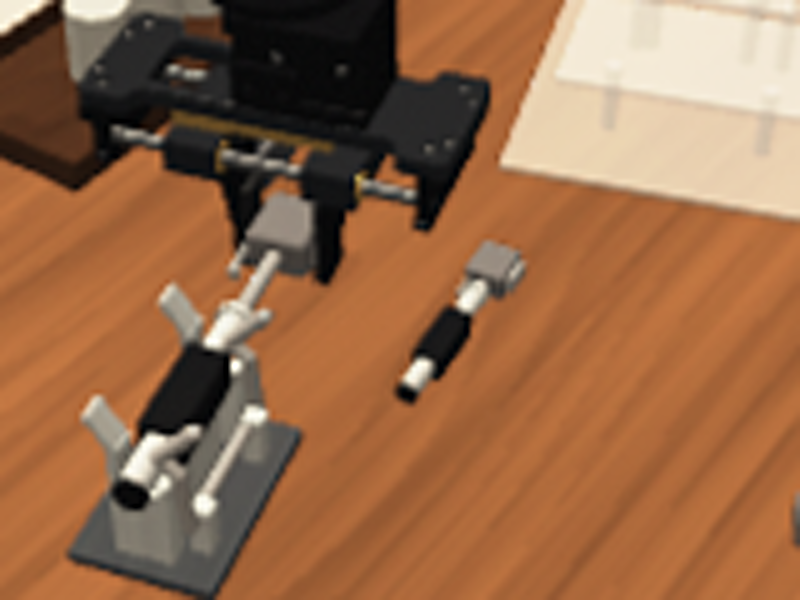

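Request:
servo_tool:
  rows: [2.1,-7.7,0,0,1,4.3,-15.4,0,0,1,6.4,-23.1,0,0,1,8.6,-30.8,0,0,1,10.2,-36.6,0,0,1,10.7,-38.5,0,0,1,10.7,-38.5,0,0,1,10.7,-38.5,0,0,1]

```text
time_s: 11.27
tool_pos: [0.6456, -0.1675, 0.0512]
tool_rot: [103.2, 89.8, 118.7]
force: [-0.0, 6.0, -0.4]
grip_width: 0.0336
```

```bash
python3 look2.py 8
```

```text
11.2667 [ 0.6456 -0.1675  0.0512] [-0.05  5.95 -0.42] [ 1.25 -0.08 -0.27] 0.033635001159845856
11.3667 [ 0.6455 -0.1673  0.0512] [-0.07  5.93 -0.98] [ 1.2  -0.1  -0.26] 0.03374699112484393
```

View pics/side8.png

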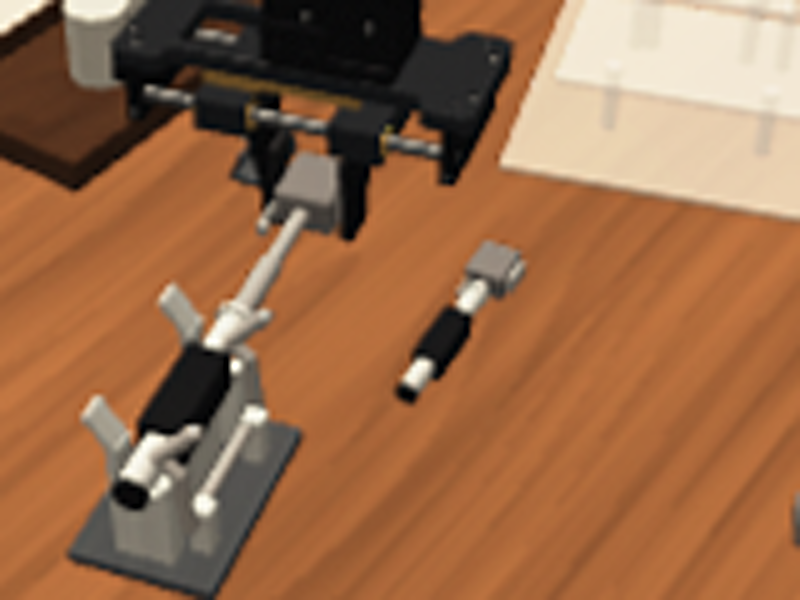

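View pics/top8.png

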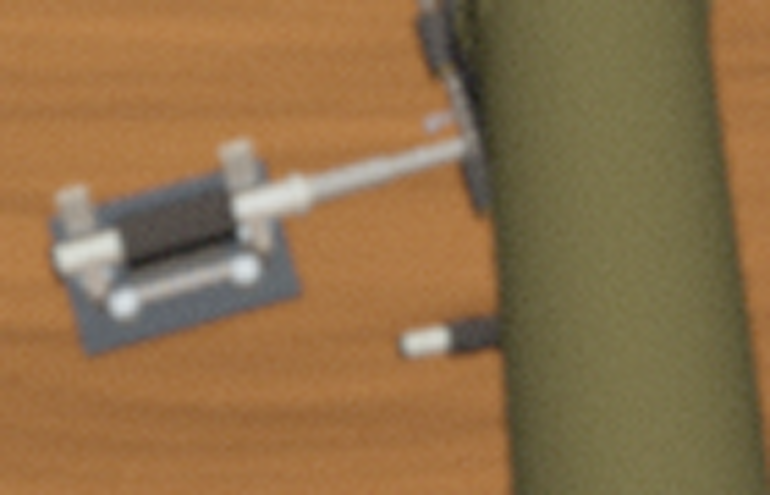

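Request:
servo_tool:
  rows: [0.5,-1.9,0,0,1,0.8,-2.9,0,0,1,0.8,-2.9,0,0,1,0.8,-2.9,0,0,1,0.8,-2.9,0,0,1]

```text
time_s: 11.78
tool_pos: [0.6463, -0.1698, 0.0511]
tool_rot: [103.8, 89.8, 119.3]
force: [-0.0, 5.7, 0.3]
grip_width: 0.0335
```

```bash
python3 look2.py 9
python3 - <<'E'
import pickle
from h import *
c0=(.5966,.0040);Rm=np.array([[.9636,-.2672],[.2672,.9636]])
for k in(5,7,8,9):
 for n in("top","side"):
  p=pickle.load(open(f"/tmp/{n}{k}.pkl","rb"));W=cloud(p).reshape(-1,3);f=p["frame"].reshape(-1,3)
  L=np.c_[(W[:,:2]-c0)@Rm,W[:,2]]
  S=lambda L,x0,x1,y0,y1,z0,z1:L[(L[:,0]>x0)&(L[:,0]<x1)&(L[:,1]>y0)&(L[:,1]<y1)&(L[:,2]>z0)&(L[:,2]<z1)]
  pc=lambda s:(len(s),(np.percentile(s,[5,50,95],0)*1000).round(1).tolist()) if len(s)>3 else len(s)
  print(k,n,"sleeve",pc(S(L[f.max(-1)<90],-.02,.02,-.045,.045,.055,.09)))
  print(k,n,"tail",pc(S(L,-.012,.015,.052,.08,.05,.08)))
  if n=="side":
    g=f.astype(int);m=(g.max(-1)-g.min(-1)<25)&(g.max(-1)>70)
    print(k,"headgrey",pc(S(L[m],-.016,.018,-.22,-.07,.066,.078)))
E
```

```text
11.7833 [ 0.6463 -0.1698  0.0511] [-0.03  5.74  0.29] [ 1.34 -0.1  -0.27] 0.03352121449078918
11.8833 [ 0.6463 -0.1698  0.0512] [-0.45  5.5   0.2 ] [ 1.32 -0.14 -0.23] 0.033872951483757435
5 top sleeve (195, [[-7.8, -26.8, 62.8], [1.7, -2.5, 72.1], [13.4, 21.7, 77.4]])
5 top tail (23, [[-3.8, 52.7, 62.2], [3.6, 56.9, 66.7], [10.8, 61.3, 71.1]])
5 side sleeve (213, [[-7.9, -25.8, 58.5], [0.6, 1.0, 72.2], [12.0, 27.7, 74.4]])
5 side tail (55, [[-3.1, 53.0, 55.7], [3.1, 61.2, 65.3], [10.7, 63.3, 70.0]])
5 headgrey (100, [[-12.7, -107.3, 67.8], [-0.3, -86.9, 72.0], [14.7, -74.9, 73.9]])
7 top sleeve (192, [[-9.4, -29.0, 59.6], [-0.6, -5.9, 71.7], [12.0, 18.2, 77.0]])
7 top tail (14, [[-4.9, 52.8, 62.4], [2.0, 55.3, 66.2], [8.4, 57.9, 70.0]])
7 side sleeve (219, [[-9.4, -30.5, 58.0], [-1.6, -3.2, 72.3], [10.6, 23.8, 74.4]])
7 side tail (44, [[-5.2, 53.4, 56.1], [1.9, 58.1, 64.2], [9.1, 59.6, 69.1]])
7 headgrey (78, [[-12.9, -149.7, 67.6], [1.5, -129.4, 71.7], [15.9, -118.5, 73.9]])
8 top sleeve (186, [[-9.5, -29.3, 62.8], [-0.1, -5.9, 72.4], [12.1, 18.3, 77.4]])
8 top tail (13, [[-5.8, 52.8, 63.0], [0.4, 55.1, 68.3], [8.8, 57.3, 74.9]])
8 side sleeve (217, [[-9.4, -30.7, 59.9], [-1.5, -3.1, 72.3], [10.7, 24.0, 74.5]])
8 side tail (45, [[-5.4, 52.9, 55.9], [2.0, 58.1, 64.3], [9.2, 59.7, 69.7]])
8 headgrey (72, [[-13.4, -186.0, 66.5], [1.2, -164.4, 71.1], [15.6, -156.8, 73.5]])
9 top sleeve (193, [[-9.5, -29.3, 60.4], [-0.4, -5.4, 71.7], [12.5, 18.2, 76.9]])
9 top tail (13, [[-5.5, 52.8, 63.5], [0.4, 55.2, 66.9], [8.0, 57.1, 73.8]])
9 side sleeve (213, [[-9.4, -28.9, 59.2], [-1.4, -3.7, 72.5], [10.6, 23.4, 74.5]])
9 side tail (44, [[-4.7, 52.8, 55.7], [1.7, 57.7, 64.3], [9.3, 59.4, 69.5]])
9 headgrey (79, [[-12.2, -189.7, 67.4], [0.7, -167.7, 71.4], [14.8, -158.7, 73.8]])
```

View pics/side9.png

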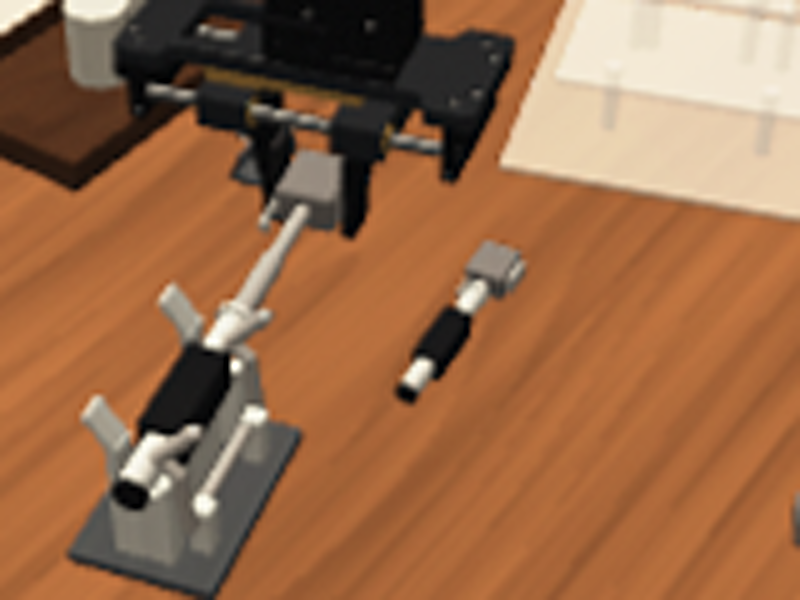

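Request:
servo_tool:
  rows: [0.3,-1,0,0,1,0.5,-1.9,0,0,1,0.5,-1.9,0,0,1,0.5,-1.9,0,0,1]
  force: 35

```text
time_s: 12.22
tool_pos: [0.6464, -0.1698, 0.0509]
tool_rot: [102.3, 89.7, 117.9]
force: [-2.2, 9.2, -0.4]
grip_width: 0.0341
```

```bash
python3 look2.py 10
python3 - <<'E'
import pickle
from h import *
c0=(.5966,.0040);Rm=np.array([[.9636,-.2672],[.2672,.9636]])
for k in(10,):
 for n in("top","side"):
  p=pickle.load(open(f"/tmp/{n}{k}.pkl","rb"));W=cloud(p).reshape(-1,3);f=p["frame"].reshape(-1,3)
  L=np.c_[(W[:,:2]-c0)@Rm,W[:,2]]
  S=lambda L,x0,x1,y0,y1,z0,z1:L[(L[:,0]>x0)&(L[:,0]<x1)&(L[:,1]>y0)&(L[:,1]<y1)&(L[:,2]>z0)&(L[:,2]<z1)]
  pc=lambda s:(len(s),(np.percentile(s,[5,50,95],0)*1000).round(1).tolist()) if len(s)>3 else len(s)
  print(k,n,"sleeve",pc(S(L[f.max(-1)<90],-.02,.02,-.045,.045,.055,.09)))
  print(k,n,"tail",pc(S(L,-.012,.015,.052,.08,.05,.08)))
  for nm,y0,y1 in(("jawP",.02,.06),("jawM",-.06,-.02)):
    print(n,nm,pc(S(L,-.05,-.005,y0,y1,.083,.11)))
  if n=="side":
    g=f.astype(int);m=(g.max(-1)-g.min(-1)<25)&(g.max(-1)>70)
    print(k,"headgrey",pc(S(L[m],-.016,.018,-.22,-.07,.066,.078)))
E
```

```text
12.2167 [ 0.6464 -0.1698  0.0509] [-2.19  9.23 -0.39] [ 1.88  0.13 -0.26] 0.034099855626762314
12.3167 [ 0.6465 -0.1698  0.0509] [-0.87  9.07  0.1 ] [ 1.89  0.11 -0.26] 0.0336870546599012
10 top sleeve (196, [[-9.4, -29.5, 60.0], [-0.2, -6.0, 72.0], [12.1, 18.1, 76.7]])
10 top tail (13, [[-5.0, 52.7, 61.2], [0.1, 55.1, 68.3], [7.3, 57.3, 72.3]])
top jawP (14, [[-24.4, 36.5, 85.3], [-18.9, 39.6, 88.5], [-12.3, 42.7, 95.4]])
top jawM (14, [[-26.4, -45.1, 86.7], [-20.8, -41.9, 92.0], [-11.5, -39.4, 95.9]])
10 side sleeve (218, [[-9.5, -30.3, 59.5], [-1.6, -2.4, 72.4], [10.4, 24.0, 74.5]])
10 side tail (42, [[-5.5, 54.1, 54.5], [1.9, 57.6, 64.1], [9.7, 59.5, 70.2]])
side jawP (23, [[-25.6, 38.3, 84.0], [-20.6, 42.3, 90.6], [-13.4, 43.9, 96.0]])
side jawM (20, [[-25.4, -42.9, 85.0], [-20.5, -39.6, 89.7], [-12.9, -38.1, 95.5]])
10 headgrey (74, [[-12.4, -190.2, 66.8], [0.5, -168.7, 71.0], [16.2, -158.5, 73.3]])
```

View pics/side10.png

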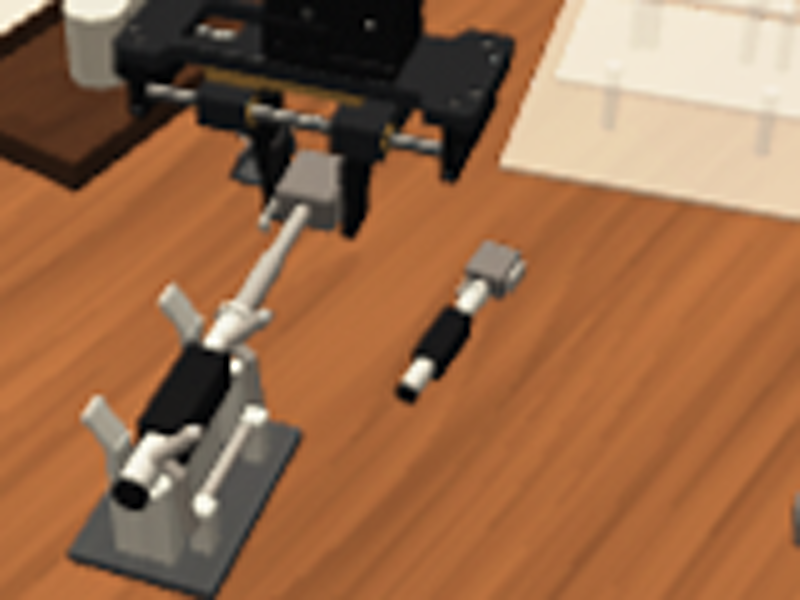

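Pixel positions in this picture (pics/side10.png): the wand lies in both forks, with the sleeve at about (185,400) and the jaw wires over the tube. Both sections are drawn out, the fingers hold the head at (310,185), and the end stop has been felt (force rose from 5.7 to 9.2 N with no further travel).

```bash
python3 -c "
from cell import *
print(sign_off())"
```

```text
the job is handed in; nothing more can be done
None
```

I handed the job in at about 12.3 s. The wand is in the clip, and the gripper is still holding the head at full reach with the button pressed. No verdict was reported.

- **Wand and seating:** I picked the 180 mm wand by its sleeve, turned it about 7.5° and pushed it down into the clip until the rib took the load. The sleeve top then measured 72 mm above the desk, as it should when seated. The jaw wires were back within about 1 mm of their starting positions.
- **Pulling the head:** I pinched the head across the button with 30 N, later 35 N. The fingers read about 34 mm apart, which matches a fully pressed button, though I could not see the button itself. I then drew the head out about 84 mm.
- **Second stop:** The last 2 mm of commanded pull raised the force from 5.7 to 9.2 N with no further movement, so the head is at the second stop.
- **Last checks:** Pulling moved the wand about 4 mm along its seat, until the sleeve bore on the fork. The wand was still level and in line, and the jaw was closed.
- **Where measurements disagreed:** The tool moved about 84 mm, while the camera put the head's travel at about 82 mm, or 78–79 mm relative to the wand. That is within the camera's accuracy, and I relied on the force rise. The two cameras also disagreed by 2–3 mm on where the clip's centre was.
- **Other objects:** I did not measure the diyas, bowl, jar, spring clip or matchbox again at the end. The arm stayed clear of them throughout.

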